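# Load a terminal board at its gauge line and hold it from tipping

## Robot

A 6-joint arm with a two-finger parallel gripper is mounted at the origin on a cart in front of the work surface, level with it; the furniture and walls round the work are solid. World frame = base frame: x ahead of the robot, y to its left, z up, the work surface at z = 0. Lengths are in m, angles in rad, forces in N, time in s.
With the tool pointing down it reaches from about 0.425 to 0.95 m from the base axis. Payload 3.5 kg.
Tool frame: the origin (TCP) lies at the very end of the fingers, on their centre line; the grasp point (between the pads) lies ctrl.grip_point_offset behind it (ctrl.grip_point_offset is the distance from the TCP to the grasp point, in m); z points along the fingers, y is the direction in which the jaws open and shut (so a half turn about z gives the same grasp; the last joint's range is limited). The gripper opens to 85 mm and grips with 20 to 120 N. Pads are 22 mm wide; open, the fingers measure 114 mm over their backs; the gripper's body (76 mm by 85 mm) begins 54 mm behind the grasp point. The pads swing forward as they close: fully open they stand 13 mm farther back than shut.
Start: joints at [-1.393, 0.286, 1.577, -0, 1.279, -0.15], TCP at [0.217, -0.639, 0.231] pointing down, gripper open.
Joint ranges: [-2.77, 2.77], [-0.9, 2.22], [0.21, 2.48], [-1.53, 4.67], [0.24, 2.81], [-2.84, 2.84]. Speed limits (rad/s): [2.79, 2.79, 3.14, 3.14, 3.14, 3.14].

## Interface

Orientations are given as a unit quaternion [x, y, z, w].
In Python, from plant import ctrl gives the robot as it stands.
- The arm moves only by the tool servo_tool, never from a script. Its argument "increments" is a list of rows, each a list of 5 numbers: the opening, from 0 (shut) to 1 (fully open), then the shift along the world's x, y, z in units of 40 mm (1.0 is 40 mm), then the turn about the world's z in units of 5 degrees (1.0 is 5 degrees). A call has exactly 10 rows; each row is the pose to reach, as a shift and turn from the pose measured when the call began; what a row does not reach only later rows make up. A row lasts 1/12 s, in which the tool goes at most 41.7 mm and 7.16 degrees, less where a joint would pass 70% of its speed; a pose out of reach is approached as far as the arm can. A call with a gripper value outside its range is refused whole. The fingers move at their own pace and stop on an object; "grip_force" is the grip in N (left out, the last holds). Time passes only in rows, so rows that repeat a pose let the fingers close, or fill a call up. It gives the time, the measured TCP pose, the force and the opening at its end, in the units of the state.
- ctrl.get_state(): the state, without advancing time (a new reading comes with each control period).
- ctrl.read_camera(name): name is "scene" or "top" or "wrist"; returns a dict with "frame" (420x560x3 uint8, red, green, blue), "K" (3x3 intrinsics, pixels), "distortion" ([k1, k2, p1, p2, k3] as OpenCV has them; the pictures are not rectified), "extrinsics" (4x4, takes a point from camera to world coordinates). Camera axes: x right, y down, z forward; pixel columns grow to the right and rows downward; lengths in m; the calibration is good to about 2 mm. A picture is of the moment at which its call begins. There is no depth.
- ctrl.sign_off(): hands the job in, once; it reports no verdict.
Trained networks look in a picture, given as the dict that the camera call returned (one of the last four; its "shot" number tells which), for a name from the list of things; names that differ only in an ending like _2 or _b are one class to them, and where a whole thing is asked for, a point or a joint stands for the part that bears it (a point fixed in the world has none). Each returns a list of dicts, best first, with "conf" (0 to 1); they miss things now and then, are a little off and sometimes report something else, mostly with a low value. They report only what shows in the picture. A call takes as long as a camera call. They do not tell look-alikes from the thing itself.
- ctrl.masks_of(picture, query): "region" (420x560 bool, what is visible of it) and "extent" ([left, top, right, bottom] in pixels, round what is visible of it).
- ctrl.landmark_of(picture, query): "centre" ([row, column] in pixels: a listed point, or the origin of a listed thing).
The state is a dict: "time": time; "qpos": joint angles; "dq": joint speeds; "joint_efforts": joint torques, N m; "eef_pos": TCP position; "tcp_rot": TCP orientation; "contact_force": force on the tool from outside, world axes, zero at the start; "wrist_torque": the same for the moment, N m; "opening": opening from 0.0 (shut) to 1.0 (fully open).
Only numpy, scipy, OpenCV 4.12 (cv2) and the standard library are available. Lean on these libraries where they do the work, as an engineer would, in place of code of your own. Each camera call takes 0.05 s, during which the arm holds its last target. There are 200 camera calls.

## Task

A terminal board lies drawn back on the load-test stand: with the board still drawn back, hang the larger of the two steel weights by its wire handle on the hook at the end of the board and let go of it. Then slide the board out through the guide until the line across it is level with the front edge of the stand; the load now wants to tip it, so keep hold of its tail, with the board flat on the stand and the weight hanging still. Finish while still holding the board like that, and leave the small weight and the other things on the bench where they are.

Things in the scene. Friction and masses are not known exactly. Their poses are not given: they have to be found in the camera images.
- stand_edge (a point): middle of the front edge of the table of the fixed load-test stand (aluminium profile on a steel foot), 130 mm above the bench. Its x axis points outward, level, the way the board is slid; z up. Guide cheeks 68 mm over both, 8 mm above the table, run back 70 mm from this edge; behind them the table is a beam 40 mm wide, narrower than the board, to 203 mm back. Place and heading vary.
- terminal_board: loose brown laminate board, 280 x 56 x 14 mm, 0.32 kg, flat on the stand between the cheeks (2 mm play a side). Origin: centre of its underside; x along it to the hook end (nose at +140, tail at -140 mm), z up. The rear 70 mm is plain; in front of that terminals stand 8 mm high on top. The nose starts 15 to 45 mm out past the edge. Loaded and not held it is steady there, but tips further out.
- board_line (a point): middle of the white line, 2 mm wide, across the top of the board, 120 mm behind its nose (20 mm ahead of its centre), at the top face. To be brought level with stand_edge along the stand's x. Axes as the board's.
- hook_seat (a point): lowest inside point of the steel hook at the board's nose, where a handle rests: 41 mm beyond the nose, on the centre line, 5 mm below the board's underside. Round bar of 6 mm in the board's x-z plane: it leaves the nose, dips to this seat and turns up; its tip is 57 mm beyond the nose and 32 mm above the seat. It opens upward.
- large_weight_mid (a point): larger of two loose steel weights (0.18 to 0.25 kg): disc 42 mm across, 20 mm high, with a stiff upright arched handle of 5 mm wire, 90 mm high in all. This point: on its axis, half-way up (45 mm). The handle lies in its y-z plane: two upright legs, 52 mm over the outside along y, straight up to 65 mm above the underside, then the arch; the loop inside is 42 wide, 65 high. Grip it across the legs.
- large_weight_bar (a point): same weight: middle of the handle's arch, in the centre of the 5 mm wire, 87.5 mm above the weight's underside (42.5 mm above its mid point). Hung up, it lies about 2.5 mm above hook_seat and the weight hangs clear of the bench.
- small_weight_mid (a point): the smaller weight, of the same form: disc 31 mm across and 15 mm high, 66 mm high in all, handle 41 mm over the legs. Not to be used. This point is half-way up (33 mm). The weights stand 80 to 150 mm apart, and either may have either place.
- mug: bystander: pale blue mug, 80 mm across, 94 mm high. Origin: centre of its underside.
- lamp_holder: bystander: white porcelain holder with a clear lamp, 62 mm across, 91 mm high. Origin: centre of its underside.
- solder_reel: bystander: reel of solder wire standing on its flange, 54 mm across, 36 mm high. Origin: centre of its underside.
- decade_box: bystander: grey resistor box with two knobs, 64 x 114 x 62 mm. Origin: centre of its underside.
- transformer: bystander: taped yellow and black transformer, 29 x 65 x 29 mm. Origin: centre of its underside.
There are look-alikes about, which are no part of the job. What is shaped like the part that bears large_weight_mid but blue or green is not meant.

How it is judged:
On the way:
1. the large weight hangs by its handle on the hook, let go, while the board is still drawn back and flat (distance between large_weight_bar and hook_seat below 0.016 m and contact force between large_weight and terminal_board above 1 N and contact force between the fingers and large_weight below 0.1 N and x of board_line in the frame of stand_edge below -0.05 m and angle between terminal_board's own z axis and vertical below 0.06 rad), for 0.3 s.
At the end, for the whole second after the job is handed in: the line is within 5 mm of the stand's front edge; the board is flat (2.3 degrees, under 4 mm up), straight and at rest, its rear half gripped or pressed by the fingers (over 1 N); the large weight hangs still and straight down by its handle in the hook, clear of bench and arm (x of board_line in the frame of stand_edge between -0.005 and 0.005 m and z of board_line in the frame of stand_edge below 0.018 m and angle between terminal_board's own z axis and vertical below 0.04 rad and angle between the x axis of terminal_board and the x axis of stand_edge, either way round below 0.06 rad and contact force between each of the fingers, large_weight and terminal_board above 1 N and linear speed of terminal_board below 0.01 m/s and distance between large_weight_bar and hook_seat below 0.012 m and contact force between the arm and large_weight below 0.1 N and angle between large_weight_mid's own z axis and vertical below 0.25 rad and height (world z) of large_weight_mid above 0.055 m and horizontal distance between large_weight_mid and hook_seat below 0.02 m and linear speed of large_weight below 0.06 m/s and x of the grasp point in the frame of terminal_board below -0.03 m); the arm keeps its last pose, push and grip.
It fails at once if the board tipped (angle between terminal_board's own z axis and vertical above 0.17 rad).
It fails at once if the small weight was moved or knocked over (distance of small_weight_mid from where it was at the start of the episode above 0.03 m).
It fails at once if a bystander was moved (distance of any of mug, lamp_holder, solder_reel, decade_box, transformer from where it was at the start of the episode above 0.03 m).
It also fails if it takes over 64 s, if anything falls off the work surface, if the arm or the gripper's body presses on something with over 40 N, if the wrist force passes 120 N, or if a joint passes its speed limit or range.

## Working session

There is one attempt and no reset: what is moved stays moved. The work goes in short steps, Python scripts to look and compute and a tool call to move; the robot and the scene stay as the last step left them, time stands still between calls to the robot, and variables do not carry over. Pictures are saved under pics/ and viewed, about 8 in all and at most 12, crops included, and the job is handed in when it is done.

Besides the shell and the picture viewer there is one more tool, called as a command line: name --pt "numbers of a row" for each row, then --argument value for the rest. servo_tool: Moves the arm, as the interface text tells. Its arguments: {"type":"object","properties":{"increments":{"type":"array"},"grip_force":{"type":"number"}},"required":["increments"]}

```bash
mkdir -p pics
cat > h.py <<'E'
import numpy as np, cv2
from plant import ctrl
def shot(n): return ctrl.read_camera(n)
def save(p,f,crop=None,scale=1):
    im=p["frame"]
    if crop: im=im[crop[1]:crop[3],crop[0]:crop[2]]
    im=cv2.resize(im,None,fx=scale,fy=scale,interpolation=cv2.INTER_CUBIC)
    cv2.imwrite("pics/"+f,im[:,:,::-1])
def ray(p,u,v):
    q=cv2.undistortPoints(np.array([[[u,v]]],float),p["K"],np.array(p["distortion"],float))[0,0]
    E=np.array(p["extrinsics"]); d=E[:3,:3]@np.array([q[0],q[1],1]); return E[:3,3],d/np.linalg.norm(d)
def atz(p,u,v,z):
    o,d=ray(p,u,v); return o+d*(z-o[2])/d[2]
def tri(obs):
    A=np.zeros((3,3));b=np.zeros(3)
    for p,u,v in obs:
        o,d=ray(p,u,v);M=np.eye(3)-np.outer(d,d);A+=M;b+=M@o
    X=np.linalg.solve(A,b)
    r=[np.linalg.norm((np.eye(3)-np.outer(d,d))@(X-o)) for o,d in [ray(*q) for q in obs]]
    return X,max(r)
def proj(p,X):
    E=np.linalg.inv(np.array(p["extrinsics"]));r,_=cv2.Rodrigues(E[:3,:3])
    return cv2.projectPoints(np.array([X],float),r,E[:3,3],p["K"],np.array(p["distortion"],float))[0][0,0]
E
cat > a.py <<'E'
from h import *
np.set_printoptions(precision=3,suppress=True)
s=shot("scene");t=shot("top")
save(s,"s0.png");save(t,"t0.png")
for n in "stand_edge terminal_board board_line hook_seat large_weight_mid large_weight_bar small_weight_mid mug lamp_holder solder_reel decade_box transformer".split():
    for nm,p in (("s",s),("t",t)):
        for r in ctrl.landmark_of(p,n)[:4]: print(n,nm,np.round(r["centre"][::-1],1),round(r["conf"],2))
    a=ctrl.landmark_of(s,n);b=ctrl.landmark_of(t,n)
    if a and b: print("   ",*tri([(s,*a[0]["centre"][::-1]),(t,*b[0]["centre"][::-1])]))
st=ctrl.get_state();print(st["eef_pos"],st["tcp_rot"],st["opening"],st["time"],ctrl.grip_point_offset)
E
python3 a.py
```

```text
stand_edge t [228.4 216.3] 0.76
terminal_board t [275.4 228.8] 0.61
board_line s [266.6 149.2] 0.45
board_line s [258.1 201. ] 0.41
board_line t [269.3 226.3] 0.72
board_line t [381.2 211.1] 0.63
    [ 0.432 -0.239  0.345] 0.014687596970312503
hook_seat t [209.5 210.8] 0.62
large_weight_mid s [218.9 267.7] 0.76
large_weight_mid s [326.4 221.7] 0.71
large_weight_mid s [240.9 287.4] 0.62
large_weight_mid s [268.7 158.3] 0.59
large_weight_mid t [301.9 176.3] 0.64
large_weight_mid t [210.3 163.3] 0.63
large_weight_mid t [275.4 292.3] 0.61
large_weight_mid t [308.8 289. ] 0.44
    [ 0.42  -0.285  0.122] 0.15997854332361594
large_weight_bar s [268.6 150.9] 0.77
large_weight_bar s [243.3 277.9] 0.72
large_weight_bar s [325.6 206.8] 0.71
large_weight_bar s [214.1 254.5] 0.71
large_weight_bar t [276.2 288.2] 0.74
large_weight_bar t [310.6 288.1] 0.61
large_weight_bar t [208.  161.4] 0.58
large_weight_bar t [304.6 177.5] 0.53
    [ 0.337 -0.289  0.435] 0.05939421225916223
small_weight_mid s [297.8 188.3] 0.63
small_weight_mid t [207.5 163.3] 0.68
small_weight_mid t [253.2 168. ] 0.6
    [ 0.719 -0.026 -0.157] 0.03789730501219017
mug s [237.1 152.9] 0.72
mug s [265.8 148.3] 0.41
mug t [162.7 174. ] 0.96
    [ 0.615  0.104 -0.008] 0.00139203724361101
lamp_holder s [384.7 357.3] 0.75
lamp_holder t [429.  241.3] 0.93
lamp_holder t [211.5 212.6] 0.21
    [ 0.419 -0.672  0.018] 0.004053874573208517
solder_reel s [266.6 148. ] 0.55
solder_reel t [183.1 148.8] 0.86
    [0.689 0.043 0.009] 8.684256535235446e-05
decade_box s [365.9 297.2] 0.93
decade_box t [381.8 208.6] 0.96
decade_box t [211.6 211.8] 0.36
    [ 0.514 -0.54   0.003] 0.005036478902147187
transformer t [344.  206.7] 0.49
[ 0.217 -0.639  0.231] [ 0.987  0.163  0.    -0.   ] 0.9989649320500903 2.5 0.0187
```

View pics/s0.png

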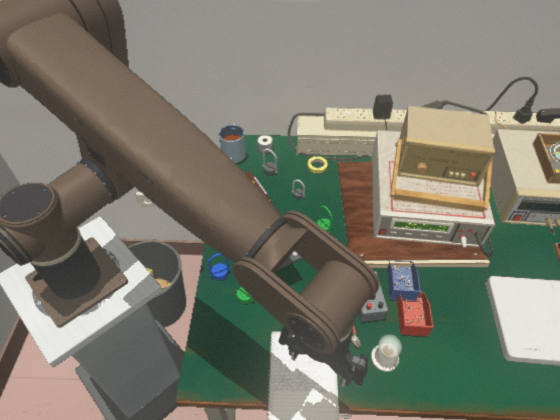

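View pics/t0.png

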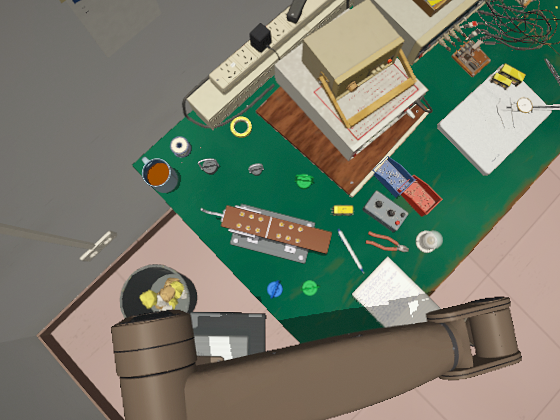

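Large-weight candidates: steel at top (208,165)/scene (269,160), and steel at top (256,169)/scene (298,188), which is the smaller. The blue one at (275,289) and the green ones at (304,180) and (309,288) are look-alikes. The bigger plain steel one, top (208,165), fits; I'll confirm it in a crop. The board runs with its hook at about (205,211), line at (268,227) and tail at (330,240).

```bash
cat > b.py <<'E'
from h import *
np.set_printoptions(precision=3,suppress=True)
s=shot("scene");t=shot("top")
A=cv2.resize(t["frame"][140:270,185:345],None,fx=4,fy=4,interpolation=cv2.INTER_CUBIC)
B=cv2.resize(s["frame"][130:210,240:320],(150*2,150*2)) 
A[220+0:520,0:0]=0
im=np.zeros((600,800,3),np.uint8);im[:520,:640]=A[:520,:640];im[0:0]=0
im2=im.copy();im2[300:600,500:800]=B
cv2.imwrite("pics/c0.png",im2[:,:,::-1])
for u,v in [(208,165),(256,169)]: print(atz(t,u,v,0.045))
print(tri([(t,208,161.5),(s,268.6,150.9)]))
for n,z in (("stand_edge",.13),("board_line",.144),("terminal_board",.13),("hook_seat",.125)):
    r=ctrl.landmark_of(t,n)[0]["centre"];print(n,r[::-1],atz(t,r[1],r[0],z))
hsv=cv2.cvtColor(t["frame"],cv2.COLOR_RGB2HSV)
for r in ctrl.masks_of(t,"terminal_board")[:1]:
    print(r["extent"],r["region"].sum())
    ys,xs=np.nonzero(r["region"]);P=np.array([atz(t,x,y,.144)[:2] for x,y in zip(xs,ys)])
    R=cv2.minAreaRect((P*1000).astype(np.float32));print(R,cv2.boxPoints(R))
for n in("large_weight_mid","small_weight_mid"):
  for r in ctrl.masks_of(t,n):print(n,r["extent"],r["region"].sum(),r["conf"])
E
python3 b.py
```

```text
[ 0.631 -0.04   0.045]
[ 0.621 -0.178  0.045]
(array([ 0.624, -0.048,  0.097]), np.float64(0.0032243027444338102))
stand_edge [231.9, 217.4] [ 0.469 -0.124  0.13 ]
board_line [272.1, 227.6] [ 0.442 -0.23   0.144]
terminal_board [275.8, 226.1] [ 0.448 -0.239  0.13 ]
hook_seat [210.1, 214.1] [ 0.477 -0.066  0.125]
[200.4, 203.6, 330.8, 253.1] 2494
((445.28753662109375, -210.5674285888672), (341.3284606933594, 58.65249252319336), 75.96986389160156) [[ 375.462 -369.031]
 [ 432.364 -383.25 ]
 [ 515.113  -52.104]
 [ 458.211  -37.885]]
large_weight_mid [198.6, 162.7, 219.0, 171.8] 248 0.8
large_weight_mid [271.8, 284.5, 282.7, 293.5] 153 0.54
large_weight_mid [295.8, 169.5, 313.2, 189.1] 186 0.46
large_weight_mid [302.0, 281.6, 319.2, 291.9] 146 0.43
small_weight_mid [251.5, 163.7, 265.1, 174.3] 115 0.62
```

View pics/c0.png

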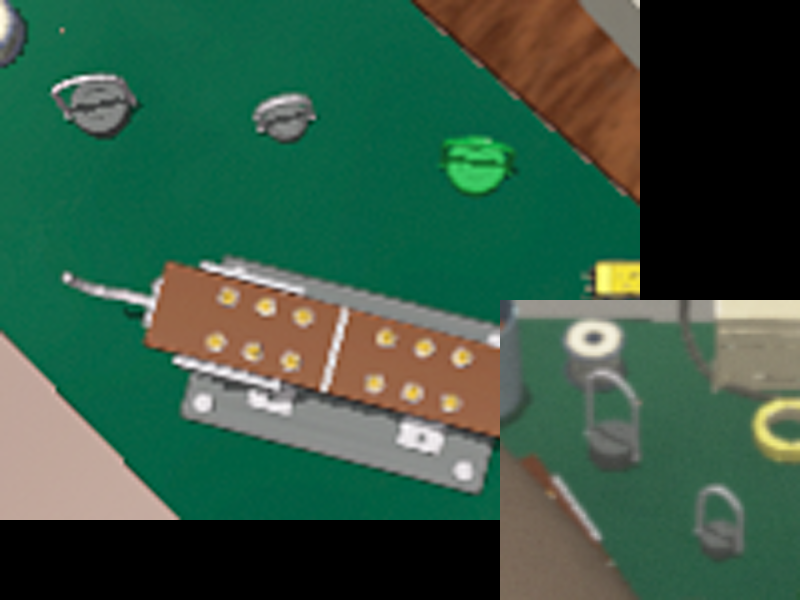

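The crop confirms it: the plain steel weight at top (210,166) has the larger disc and taller handle, and the steel one at (256,169) is the small one. The handle legs run at roughly 96° in world. Next, go above the large weight.

servo_tool --pt "1 0.5 0.7 0.3 0" --pt "1 1.0 1.5 0.5 0" --pt "1 1.6 2.3 0.5 -0.5" --pt "1 2.2 3.1 0.5 -1" --pt "1 2.8 3.9 0.5 -1.5" --pt "1 3.4 4.7 0.5 -2" --pt "1 4.0 5.5 0.5 -2.5" --pt "1 4.6 6.3 0.5 -2.5" --pt "1 5.2 7.1 0.5 -2.5" --pt "1 5.5 7.5 0.5 -2.5"

```text
time: 3.78
eef_pos: [0.4392, -0.3356, 0.2517]
tcp_rot: [0.998, 0.056, 0.001, -0.0]
contact_force: [0.7, -0.7, -0.7]
opening: 0.997
```

servo_tool --pt "1 0.5 0.8 0 0" --pt "1 1.0 1.6 0 0" --pt "1 1.5 2.3 0 0" --pt "1 2.0 3.1 0 0" --pt "1 2.5 3.9 0 0" --pt "1 3.1 4.7 0 0" --pt "1 3.7 5.5 0 0" --pt "1 4.2 6.3 0 0" --pt "1 4.7 7 0 0" --pt "1 4.7 7 0 0"

```text
time: 4.62
eef_pos: [0.6295, -0.0505, 0.2516]
tcp_rot: [0.998, 0.059, 0.001, -0.001]
contact_force: [-0.8, 0.3, -0.9]
opening: 1.001
```

```bash
cat > c.py <<'E'
from h import *
np.set_printoptions(precision=3,suppress=True)
w=shot("wrist");s=shot("scene")
save(w,"w1.png")
st=ctrl.get_state();print(st["eef_pos"],st["tcp_rot"],st["qpos"],st["time"]);print(np.array(w["extrinsics"]))
for n in("large_weight_mid","large_weight_bar","hook_seat","board_line","stand_edge"):
  for nm,p in(("w",w),("s",s)):
    for r in ctrl.landmark_of(p,n)[:3]:print(n,nm,np.round(r["centre"][::-1],1),round(r["conf"],2))
save(s,"s1.png",(190,120,350,320),3)
E
python3 c.py
```

```text
[ 0.628 -0.054  0.251] [ 0.998  0.058  0.    -0.   ] [-0.248  0.173  1.674  0.001  1.294  1.208] 4.7167
[[ 0.117 -0.95  -0.29   0.705]
 [-0.993 -0.112 -0.032 -0.042]
 [-0.002  0.292 -0.957  0.395]
 [ 0.     0.     0.     1.   ]]
large_weight_mid w [277.2 170.7] 0.91
large_weight_mid w [538.4 242.5] 0.7
large_weight_mid s [221.5 265.4] 0.73
large_weight_mid s [243.6 287.6] 0.61
large_weight_mid s [271.2 156.2] 0.55
large_weight_bar w [275.7 183.2] 0.74
large_weight_bar s [214.3 253.4] 0.89
large_weight_bar s [239.6 276.4] 0.76
large_weight_bar s [266.3 151.4] 0.75
hook_seat w [281.5 364.8] 0.57
hook_seat s [231.8 167.3] 0.93
board_line s [258.9 199.8] 0.61
stand_edge s [244.7 183.9] 0.72
```

View pics/w1.png

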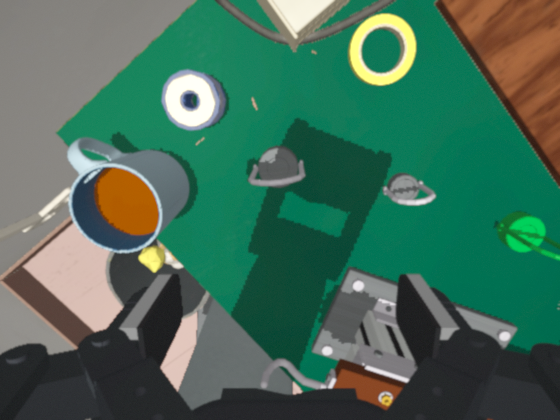

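The wrist view shows the large weight at (277,165), with its handle legs' tops at about (250,181) and (304,176). The small weight is at (405,188) and the hook at about (275,375).

```bash
cat > d.py <<'E'
from h import *
np.set_printoptions(precision=4,suppress=True)
w=shot("wrist");t=shot("top");s=shot("scene")
a=atz(w,250,181,.065);b=atz(w,304,176.5,.065)
print(a,b,np.linalg.norm(a-b),(a+b)/2,np.degrees(np.arctan2(*(a-b)[1::-1])))
def lm(p,n,k=0):
    r=ctrl.landmark_of(p,n);return r[k]["centre"][::-1] if r else None
def near(p,n,uv):
    r=[x["centre"][::-1] for x in ctrl.landmark_of(p,n)]
    return min(r,key=lambda c:np.hypot(c[0]-uv[0],c[1]-uv[1])) if r else None
print("mid w",atz(w,*near(w,"large_weight_mid",(277,165)),.045),"bar w",atz(w,*near(w,"large_weight_bar",(277,185)),.0875))
print("disc", atz(w,278,161,.02))
for n,ut,z in (("hook_seat",(205,212),.125),("board_line",(269,227),.144),("stand_edge",(230,217),.13)):
    q=near(t,n,ut);r=near(s,n,(240,180))
    print(n,"t",q,atz(t,*q,z) if q else "","s",r,atz(s,*r,z) if r else "", tri([(t,*q),(s,*r)]) if q and r else "")
r=ctrl.masks_of(s,"terminal_board")
for x in r[:2]:print(x["extent"],x["conf"])
E
python3 d.py
```

```text
[ 0.6249 -0.0204  0.065 ] [ 0.6345 -0.0691  0.065 ] 0.049720228987633105 [ 0.6297 -0.0448  0.065 ] 101.20221428738023
mid w [ 0.631  -0.0383  0.045 ] bar w [ 0.6319 -0.0357  0.0875]
disc [ 0.6384 -0.0436  0.02  ]
hook_seat t [207.5, 212.9] [ 0.4806 -0.0592  0.125 ] s [234.8, 167.9] [ 0.4863 -0.0576  0.125 ] (array([ 0.4814, -0.0612,  0.1304]), np.float64(0.0019609238973111566))
board_line t [266.0, 230.6] [ 0.4339 -0.2144  0.144 ] s [258.4, 200.2] [ 0.4458 -0.2063  0.144 ] (array([ 0.4342, -0.2167,  0.1608]), np.float64(0.0026793759248925474))
stand_edge t [229.8, 215.8] [ 0.473  -0.1187  0.13  ] s [245.4, 180.9] [ 0.473  -0.1201  0.13  ] (array([ 0.4735, -0.1187,  0.1285]), np.float64(0.00042576797966564257))
[228.4, 158.2, 304.4, 255.5] 0.63
```

View pics/s1.png

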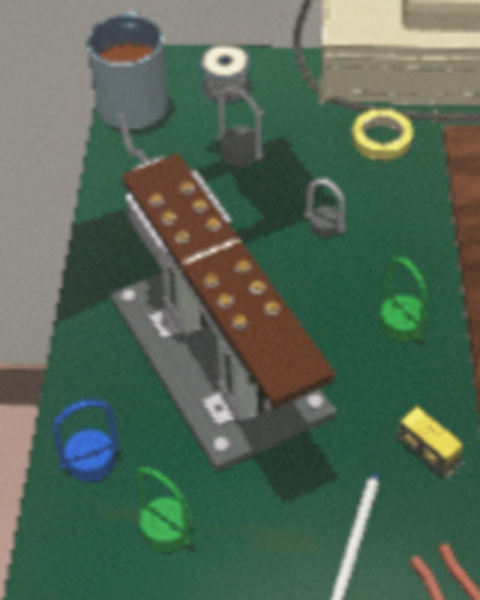

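The crop shows the hook clear of everything, with its tip pointing up. Descending onto the large weight: centre about (0.631, -0.0435), heading about 100°.

servo_tool --pt "1 0.1 0.3 -0.3 0.7" --pt "1 0.1 0.3 -0.9 0.7" --pt "1 0.1 0.3 -1.6 0.7" --pt "1 0.1 0.3 -2.3 0.7" --pt "1 0.1 0.3 -3.0 0.7" --pt "1 0.1 0.3 -3.7 0.7" --pt "1 0.1 0.3 -4.3 0.7" --pt "1 0.1 0.3 -4.8 0.7" --pt "1 0.1 0.3 -5.1 0.7" --pt "1 0.1 0.3 -5.1 0.7"

```text
time: 6.65
eef_pos: [0.6289, -0.043, 0.0441]
tcp_rot: [0.996, 0.087, -0.002, -0.001]
contact_force: [-0.6, -0.2, -0.6]
opening: 1.004
```

servo_tool --pt "0.7 0 0 0 0" --pt "0.5 0 0 0 0" --pt "0.3 0 0 0 0" --pt "0.3 0 0 0 0" --pt "0.2 0 0 0 0" --pt "0.2 0 0 0 0" --pt "0.2 0 0 0 0" --pt "0.2 0 0 0 0" --pt "0.2 0 0 0 0" --pt "0.2 0 0 0 0" --grip_force 40

```text
time: 7.48
eef_pos: [0.6303, -0.043, 0.0462]
tcp_rot: [0.996, 0.087, -0.001, -0.001]
contact_force: [-0.4, 2.1, 6.0]
opening: 0.589
```

```bash
cat > e.py <<'E'
from h import *
w=shot("wrist");t=shot("top")
im=np.zeros((420,800,3),np.uint8);im[:,:560]=w["frame"];im[:240,560:]=cv2.resize(t["frame"][130:210,170:250],(240,240))
cv2.imwrite("pics/e1.png",im[:,:,::-1]);print(ctrl.get_state()["eef_pos"])
E
python3 e.py
```

```text
[ 0.63027755 -0.04303021  0.04611872]
```

View pics/e1.png

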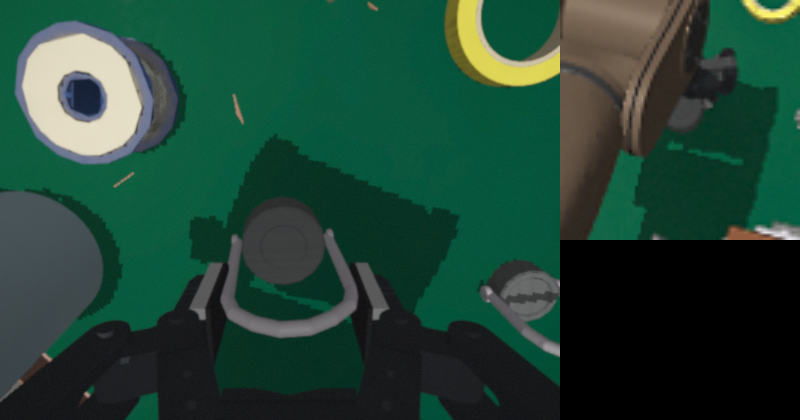

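Gripped: the opening stopped at 0.589, about 50 mm, and both legs are between the pads. Lifting, then turning.

servo_tool --pt "0.2 0 0 0.1 0" --pt "0.2 0 0 0.3 0" --pt "0.2 0 0 0.6 0" --pt "0.2 0 0 0.9 0" --pt "0.2 0 0 1.2 0" --pt "0.2 0 0 1.5 0" --pt "0.2 0 0 1.8 0" --pt "0.2 0 0 2.1 0" --pt "0.2 0 0 2.3 0" --pt "0.2 0 0 2.4 0" --grip_force 60

```text
time: 8.42
eef_pos: [0.6312, -0.0432, 0.1444]
tcp_rot: [0.996, 0.087, 0.001, -0.001]
contact_force: [0.1, -0.5, -1.9]
opening: 0.582
```

servo_tool --pt "0.2 -0.1 0.1 0 0.7" --pt "0.2 -0.3 0.2 0 1.9" --pt "0.2 -0.6 0.3 0 3.1" --pt "0.2 -0.9 0.4 0 4.3" --pt "0.2 -1.2 0.5 0 5.5" --pt "0.2 -1.5 0.6 0 6.6" --pt "0.2 -1.8 0.7 0 7.7" --pt "0.2 -2.0 0.8 0 8.7" --pt "0.2 -2.2 0.9 0 9.6" --pt "0.2 -2.3 1.0 0 10.3"

```text
time: 9.25
eef_pos: [0.5378, -0.0029, 0.144]
tcp_rot: [0.859, 0.512, -0.0, -0.001]
contact_force: [-0.0, -0.3, -2.2]
opening: 0.577
```

servo_tool --pt "0.2 -0.1 0 0 0.4" --pt "0.2 -0.2 0.1 0 0.9" --pt "0.2 -0.4 0.1 0 1.4" --pt "0.2 -0.5 0.2 0 1.9" --pt "0.2 -0.6 0.2 0 2.3" --pt "0.2 -0.7 0.2 0 2.6" --pt "0.2 -0.8 0.3 0 2.8" --pt "0.2 -0.9 0.3 0 2.9" --pt "0.2 -0.9 0.3 0 2.9" --pt "0.2 -0.9 0.3 0 2.9"

```text
time: 10.08
eef_pos: [0.5017, 0.0092, 0.1439]
tcp_rot: [0.787, 0.617, -0.001, -0.001]
contact_force: [-0.1, -0.5, -2.9]
opening: 0.576
```

```bash
cat > f.py <<'E'
from h import *
import sys
np.set_printoptions(precision=4,suppress=True)
w=shot("wrist");t=shot("top");s=shot("scene")
st=ctrl.get_state();print(st["eef_pos"],np.degrees(2*np.arctan2(st["tcp_rot"][1],st["tcp_rot"][0])),st["contact_force"],st["opening"])
for n in("hook_seat","large_weight_bar","large_weight_mid","stand_edge","board_line"):
  for nm,p in(("w",w),("t",t),("s",s)):
    for r in ctrl.landmark_of(p,n)[:2]:print(n,nm,np.round(r["centre"][::-1],1),round(r["conf"],2))
im=np.zeros((600,800,3),np.uint8);im[:420,:560]=w["frame"]
im[:240,560:]=cv2.resize(t["frame"][170:250,170:250],(240,240))
im[240:,560:]=cv2.resize(s["frame"][130:220,205:265],(240,360))
cv2.imwrite("pics/"+sys.argv[1],im[:,:,::-1])
E
python3 f.py f1.png
```

```text
[0.5021 0.0091 0.1441] 76.14047129470774 [-0.2257 -0.1485 -1.9083] 0.5793886472706409
hook_seat w [278.7 385.6] 0.74
hook_seat t [208.  214.5] 0.91
hook_seat s [232.3 168.6] 0.63
large_weight_bar w [296.2 330.2] 0.7
large_weight_bar t [303.9 177.5] 0.76
large_weight_bar t [314.9 288.5] 0.64
large_weight_bar s [216.1 253.8] 0.91
large_weight_bar s [327.4 205.7] 0.8
large_weight_mid w [288.7 268.9] 0.9
large_weight_mid t [302.8 175. ] 0.71
large_weight_mid t [273.8 288.1] 0.7
large_weight_mid s [220.4 264.9] 0.82
large_weight_mid s [242.4 288.3] 0.7
stand_edge t [229.  217.6] 0.59
stand_edge t [340.5 209.5] 0.33
stand_edge s [241.8 182.2] 0.7
board_line t [271.  230.2] 0.57
board_line s [260.4 201.6] 0.57
```

View pics/f1.png

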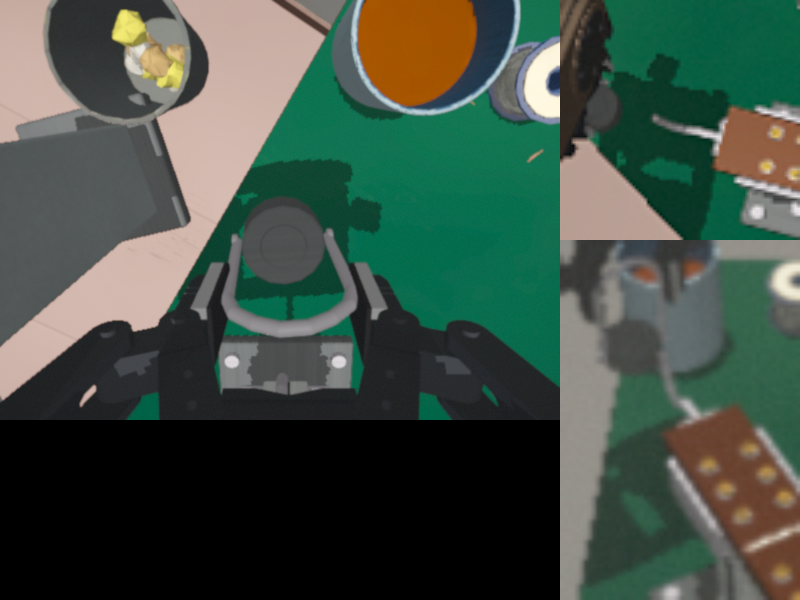

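The weight is still square in the gripper, and the hook tip shows at wrist (283,378) just behind the loop, whose bar is at (290,328).

```bash
cat > g.py <<'E'
from h import *
np.set_printoptions(precision=4,suppress=True)
w=shot("wrist");t=shot("top");s=shot("scene")
T=ctrl.get_state()["eef_pos"]
u=np.array([np.cos(np.radians(76)),np.sin(np.radians(76)),0]);v=np.array([-u[1],u[0],0])
def rel(X):d=X-T;return X,"along",d@u,"side",d@v
print("bar",rel(atz(w,290,328,.1856)))
print("bar ends",rel(atz(w,228,290,.165)),rel(atz(w,352,290,.165)))
print("tip w",rel(atz(w,283,378,.157)))
print("tip t/s tri",)
A=(170+656/560*0,)
ut=(170+(655-560)/3,170+118/3);us=(205+(657-560)/4,130+(325-240)/4)
print(ut,us,tri([(t,*ut)]*1+[(s,*us)]))
print("tip t",rel(atz(t,*ut,.157)))
for n in ("hook_seat","stand_edge"):
  a=[ctrl.landmark_of(p,n)[0]["centre"][::-1] for p in (t,s)]
  print(n,rel(tri([(t,*a[0]),(s,*a[1])])[0]))
E
python3 g.py
```

```text
bar (array([0.5041, 0.0132, 0.1856]), 'along', np.float64(0.00447946207943036), 'side', np.float64(-0.0011417867812553216))
bar ends (array([0.482 , 0.0207, 0.165 ]), 'along', np.float64(0.0064657573855006634), 'side', np.float64(0.022030989353767717)) (array([0.5271, 0.0097, 0.165 ]), 'along', np.float64(0.006621925788776855), 'side', np.float64(-0.02433557347908886))
tip w (array([ 0.4904, -0.0299,  0.157 ]), 'along', np.float64(-0.040673212088174523), 'side', np.float64(0.0017034587358504961))
tip t/s tri
(201.66666666666666, 209.33333333333334) (229.25, 151.25) (array([ 0.4781, -0.0552,  0.1908]), np.float64(0.0015671725441659926))
tip t (array([ 0.4848, -0.0495,  0.157 ]), 'along', np.float64(-0.06104840254619777), 'side', np.float64(0.0023906928081938806))
hook_seat (array([ 0.4773, -0.0619,  0.1276]), 'along', np.float64(-0.07490997260602401), 'side', np.float64(0.00660706537173725))
stand_edge (array([ 0.4707, -0.1184,  0.1221]), 'along', np.float64(-0.1312473018652182), 'side', np.float64(-0.0005998037798477777))
```

servo_tool --pt "0.2 0 0 -0.2 0" --pt "0.2 0 0 -0.4 0" --pt "0.2 -0.05 -0.2 -0.4 0" --pt "0.2 -0.15 -0.5 -0.4 0" --pt "0.2 -0.25 -0.9 -0.4 0" --pt "0.2 -0.35 -1.3 -0.4 0" --pt "0.2 -0.45 -1.6 -0.4 0" --pt "0.2 -0.53 -1.8 -0.4 0" --pt "0.2 -0.57 -1.95 -0.4 0" --pt "0.2 -0.57 -1.97 -0.4 0"

```text
time: 12.17
eef_pos: [0.4786, -0.0706, 0.1278]
tcp_rot: [0.788, 0.616, -0.001, -0.001]
contact_force: [-0.1, 0.4, -2.1]
opening: 0.578
```

```bash
sed -i 's/t\["frame"\]\[170:250,170:250\]/t["frame"][170:250,170:250]/; s/130:220,205:265/130:190,215:255/' f.py; python3 f.py f2.png
```

```text
[ 0.4791 -0.0694  0.1279] 76.15425874525415 [-0.2778  1.0266 -2.7912] 0.5745811245883399
hook_seat t [210.6 211.8] 0.6
hook_seat t [276.5 228.4] 0.49
hook_seat s [235.  169.9] 0.87
hook_seat s [231.9 160.6] 0.49
large_weight_bar w [296.6 328.6] 0.57
large_weight_bar w [287.1 260. ] 0.28
large_weight_bar t [305.9 173.4] 0.69
large_weight_bar t [313.2 290. ] 0.54
large_weight_bar s [219.  254.6] 0.89
large_weight_bar s [232.9 161.5] 0.7
large_weight_mid w [288.6 265.9] 0.8
large_weight_mid t [302.2 175.2] 0.73
large_weight_mid t [210.5 213.6] 0.6
large_weight_mid s [218.7 264.8] 0.7
large_weight_mid s [241.3 288.1] 0.62
stand_edge t [228.5 216.3] 0.73
stand_edge s [239.3 183.4] 0.81
stand_edge s [233.4 160. ] 0.49
board_line t [267.6 229.1] 0.57
board_line s [257.5 202.3] 0.82
```

View pics/f2.png

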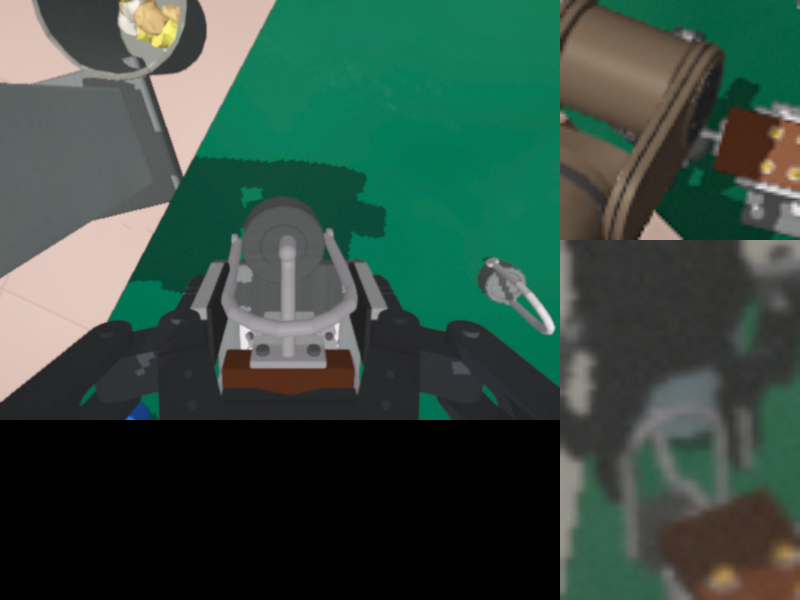

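Clear view: the hook passes through the loop, centred, with its tip at (288,244), the bar at (289,327) and the nose top edge at row ~351. Checking where the bar sits along the hook.

```bash
cat > g2.py <<'E'
from h import *
np.set_printoptions(precision=4,suppress=True)
w=shot("wrist");T=ctrl.get_state()["eef_pos"]
u=np.array([np.cos(np.radians(76)),np.sin(np.radians(76)),0]);v=np.array([-u[1],u[0],0])
def rel(n,X):d=X-T;print(n,X,"along",round(d@u,4),"side",round(d@v,4))
for z in (.167,.1695,.172):rel("bar %g"%z,atz(w,289,327,z))
rel("tip",atz(w,288,244,.155));rel("nose top",atz(w,288,351,.144));rel("noseL",atz(w,226,351,.144));rel("noseR",atz(w,351,351,.144));rel("plate",atz(w,288,365,.144))
E
python3 g2.py
```

```text
bar 0.167 [ 0.4806 -0.0669  0.167 ] along 0.0031 side -0.0008
bar 0.1695 [ 0.481  -0.0652  0.1695] along 0.0048 side -0.0008
bar 0.172 [ 0.4814 -0.0635  0.172 ] along 0.0066 side -0.0008
tip [ 0.4861 -0.043   0.155 ] along 0.0276 side -0.0004
nose top [ 0.4736 -0.0935  0.144 ] along -0.0244 side -0.0004
noseL [ 0.4488 -0.0874  0.144 ] along -0.0245 side 0.0251
noseR [ 0.4987 -0.0997  0.144 ] along -0.0243 side -0.0264
plate [ 0.4719 -0.1002  0.144 ] along -0.0314 side -0.0004
```

servo_tool --pt "0.2 0.05 0.2 0 0" --pt "0.2 0.05 0.2 -0.1 0" --pt "0.2 0.05 0.2 -0.25 0" --pt "0.2 0.05 0.2 -0.4 0" --pt "0.2 0.05 0.2 -0.55 0" --pt "0.2 0.05 0.2 -0.65 0" --pt "0.2 0.05 0.2 -0.75 0" --pt "0.2 0.05 0.2 -0.83 0" --pt "0.2 0.05 0.2 -0.9 0" --pt "0.2 0.05 0.2 -0.93 0"

```text
time: 13.95
eef_pos: [0.4813, -0.0621, 0.0909]
tcp_rot: [0.787, 0.617, -0.001, -0.001]
contact_force: [-0.3, -2.1, 2.5]
opening: 0.579
```

```bash
python3 f.py f3.png | head -1; sed -i 's/(w,289,327,z)/(w,289,327,z-.037)/' g2.py
```

```text
[ 0.4813 -0.0621  0.091 ] 76.15798112767712 [-0.6406 -1.8425 -1.6908] 0.5812875122936526
```

View pics/f3.png

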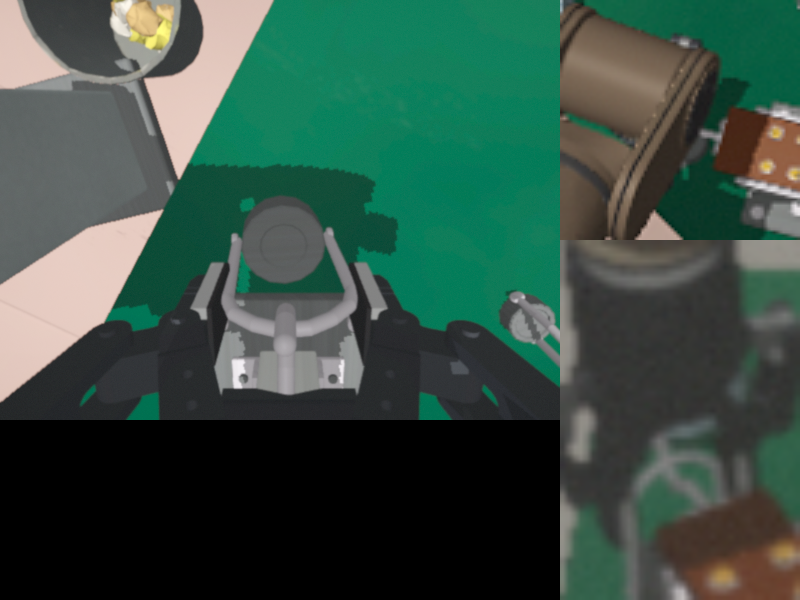

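The bar sits behind the hook tip, with the tip at (286,340) overlapping the bar, and close to the seat. Lowering 2 mm and releasing.

servo_tool --pt "0.2 0 0 -0.06 0" --pt "0.2 0 0 -0.06 0" --pt "0.62 0 0 -0.06 0" --pt "0.66 0 0 -0.06 0" --pt "0.72 0 0 -0.06 0" --pt "0.8 0 0 -0.06 0" --pt "0.9 0 0 -0.06 0" --pt "1 0 0 -0.06 0" --pt "1 0 0 -0.06 0" --pt "1 0 0 -0.06 0" --grip_force 20

```text
time: 15.68
eef_pos: [0.4812, -0.0617, 0.0885]
tcp_rot: [0.787, 0.617, -0.0, -0.001]
contact_force: [-0.0, -0.1, -1.1]
opening: 1.0
```

servo_tool --pt "1 0 0 0 0" --pt "1 0 0 0 0" --pt "1 0 0 0.2 0" --pt "1 0 0 0.6 0" --pt "1 0 0 1.1 0" --pt "1 0 0 1.7 0" --pt "1 0 0 2.3 0" --pt "1 0 0 2.9 0" --pt "1 0 0 3.3 0" --pt "1 0 0 3.5 0"

```text
time: 16.52
eef_pos: [0.4825, -0.0621, 0.2323]
tcp_rot: [0.787, 0.617, 0.001, 0.001]
contact_force: [0.8, -0.4, 0.6]
opening: 1.001
```

```bash
python3 f.py f4.png
```

```text
[ 0.4813 -0.0618  0.2289] 76.15152758079248 [ 0.7011 -0.598  -0.4905] 0.9993962030020132
hook_seat w [284.  210.8] 0.85
hook_seat t [208.5 212.3] 0.93
hook_seat t [267.1 227.7] 0.36
hook_seat s [232.4 168.4] 0.65
large_weight_bar w [289.6 211.2] 0.79
large_weight_bar t [275.8 289.4] 0.75
large_weight_bar t [313.2 290.6] 0.64
large_weight_bar s [216.5 253.9] 0.78
large_weight_bar s [241.5 275. ] 0.54
large_weight_mid w [288.7 196.1] 0.65
large_weight_mid t [302.  174.7] 0.75
large_weight_mid t [310.1 290.2] 0.74
large_weight_mid s [219.1 267.3] 0.82
large_weight_mid s [232.9 177.2] 0.59
stand_edge t [230.8 217.4] 0.65
stand_edge t [338.5 208.2] 0.49
stand_edge s [244.1 181.2] 0.55
stand_edge s [234.7 175. ] 0.41
board_line t [269.7 227.4] 0.88
board_line s [258.3 201.4] 0.74
board_line s [383.8 356.4] 0.24
```

View pics/f4.png

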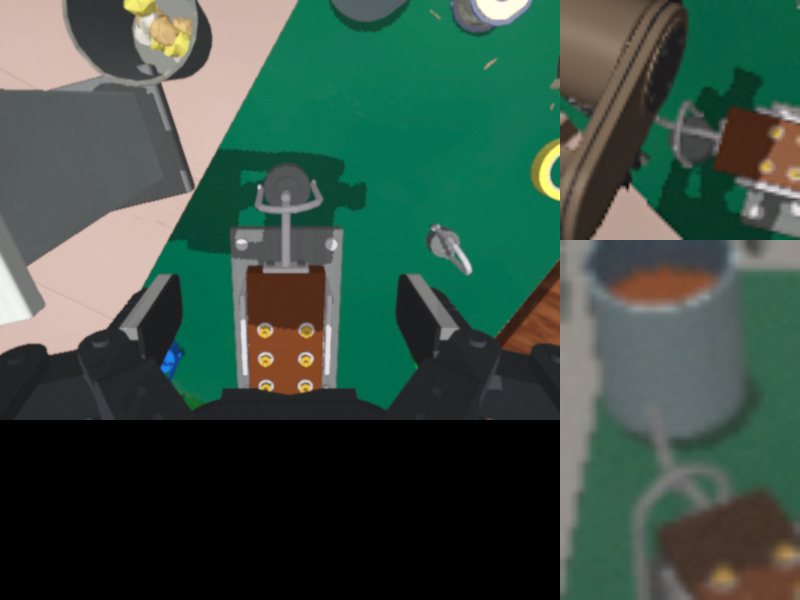

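The weight hangs on the hook, released; the bar at wrist (288,212) is across the hook, and the board is still drawn back. Moving over the tail.

servo_tool --pt "1 -0.1 -0.5 0 0" --pt "1 -0.3 -1.2 0 0" --pt "1 -0.5 -2.0 0 0" --pt "1 -0.7 -2.8 0 0" --pt "1 -0.9 -3.7 0 0" --pt "1 -1.1 -4.6 0 0" --pt "1 -1.3 -5.4 0 0" --pt "1 -1.5 -6.2 0 0" --pt "1 -1.7 -6.7 0 0" --pt "1 -1.7 -6.8 0 0"

```text
time: 18.25
eef_pos: [0.4119, -0.3369, 0.2286]
tcp_rot: [0.788, 0.615, -0.001, -0.001]
contact_force: [-0.6, -0.0, -0.6]
opening: 0.999
```

```bash
sed -i 's/130:190,215:255/140:260,215:295/' f.py; python3 f.py f5.png
```

```text
[ 0.4132 -0.3335  0.2284] 76.10963286009836 [-0.5244  0.4762  0.4454] 1.0026867707124583
hook_seat t [210.4 213.2] 0.93
hook_seat s [232.4 167.1] 0.88
large_weight_bar w [ 83.7 106.6] 0.92
large_weight_bar w [140.7 224.2] 0.65
large_weight_bar t [312.9 287.1] 0.74
large_weight_bar t [210.8 212.7] 0.56
large_weight_bar s [215.5 250.9] 0.86
large_weight_bar s [242.5 278.6] 0.85
large_weight_mid w [116.4 105.3] 0.87
large_weight_mid w [485.8 107.7] 0.83
large_weight_mid t [213.1 215.3] 0.74
large_weight_mid t [302.7 177.1] 0.63
large_weight_mid s [240.3 287.7] 0.77
large_weight_mid s [216.8 267.5] 0.67
stand_edge t [228.4 216.6] 0.63
stand_edge t [208.6 210.7] 0.46
stand_edge s [243.8 183.5] 0.72
board_line w [290.9   8.3] 0.75
board_line t [267.2 228.9] 0.62
board_line s [258.  202.6] 0.74
```

View pics/f5.png

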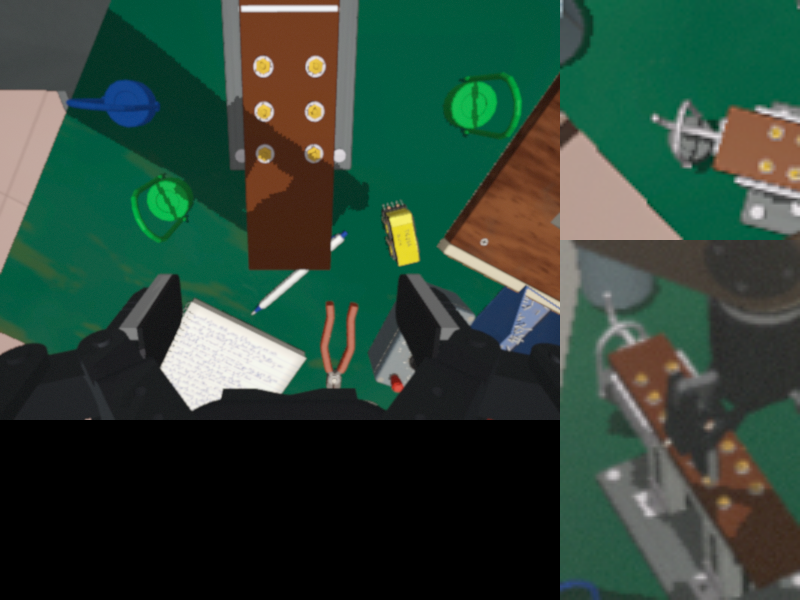

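The view shows the white line at wrist (290,8), the tail edge at row 268 (columns 249–330), and nothing tall beside the tail.

```bash
cat > g3.py <<'E'
from h import *
np.set_printoptions(precision=4,suppress=True)
w=shot("wrist");t=shot("top");s=shot("scene");T=ctrl.get_state()["eef_pos"]
z=.144
tl,tr,ln,ll,lr=[atz(w,*q,z) for q in((249,268),(330,268),(290,8),(241.5,8.5),(338.5,8.5))]
tail=(tl+tr)/2;line=(ll+lr)/2
print("tail",tail,np.linalg.norm(tl-tr),"line",line,np.linalg.norm(ll-lr),"len",np.linalg.norm(line-tail))
d=line-tail;print("head",np.degrees(np.arctan2(d[1],d[0])));u=d/np.linalg.norm(d);v=np.array([-u[1],u[0],0])
g=tail+.032*u;print("grip",g,"delta",g-T,(g-T)/.04)
E=[]
for i in range(3):
    t=shot("top");s=shot("scene")
    e=[ctrl.landmark_of(p,"stand_edge")[0]["centre"][::-1] for p in(t,s)]
    l=[[x for x in ctrl.landmark_of(p,"board_line")][0]["centre"][::-1] for p in(t,s)]
    et=atz(t,*e[0],.13);es=atz(s,*e[1],.13);lt=atz(t,*l[0],.144);ls=atz(s,*l[1],.144)
    print("edge",et,es,"line",lt,ls,"dist",[round((a-b)@u,4) for a,b in((et,lt),(es,ls),(et,line),(es,line))])
save(t,"z.png")
# cheek ends: bright pixels next to board in top
E
python3 g3.py
```

```text
tail [ 0.4055 -0.3693  0.144 ] 0.05531160219392671 line [ 0.4437 -0.2154  0.144 ] 0.05382363243520152 len 0.15854779626498353
head 76.05562616765039
grip [ 0.4132 -0.3382  0.144 ] delta [ 0.     -0.0045 -0.0845] [ 0.0009 -0.1121 -2.1125]
edge [ 0.47   -0.1164  0.13  ] [ 0.461  -0.1312  0.13  ] line [ 0.4866 -0.5049  0.144 ] [ 0.4417 -0.2165  0.144 ] dist [np.float64(0.3731), np.float64(0.0874), np.float64(0.1024), np.float64(0.0859)]
edge [ 0.4675 -0.1215  0.13  ] [ 0.4776 -0.0672  0.13  ] line [ 0.4477 -0.2246  0.144 ] [ 0.443  -0.2001  0.144 ] dist [np.float64(0.1049), np.float64(0.1373), np.float64(0.0969), np.float64(0.152)]
edge [ 0.4633 -0.1224  0.13  ] [ 0.4705 -0.1198  0.13  ] line [ 0.4409 -0.2186  0.144 ] [ 0.4428 -0.2101  0.144 ] dist [np.float64(0.0988), np.float64(0.0943), np.float64(0.095), np.float64(0.0992)]
```

servo_tool --pt "1 0 -0.1 -0.3 0" --pt "1 0 -0.1 -0.8 0" --pt "1 0 -0.1 -1.3 0" --pt "1 0 -0.1 -1.8 0" --pt "1 0 -0.1 -2.2 0" --pt "1 0 -0.1 -2.5 0" --pt "1 0 -0.1 -2.7 0" --pt "1 0 -0.1 -2.8 0" --pt "1 0 -0.1 -2.85 0" --pt "1 0 -0.1 -2.85 0"

```text
time: 21.03
eef_pos: [0.4134, -0.338, 0.1147]
tcp_rot: [0.787, 0.617, -0.0, -0.001]
contact_force: [0.3, 0.7, -0.2]
opening: 1.004
```

servo_tool --pt "0.8 0 0 0 0" --pt "0.7 0 0 0 0" --pt "0.6 0 0 0 0" --pt "0.5 0 0 0 0" --pt "0.4 0 0 0 0" --pt "0.4 0 0 0 0" --pt "0.4 0 0 0 0" --pt "0.4 0 0 0 0" --pt "0.4 0 0 0 0" --pt "0.4 0 0 0 0" --grip_force 60

```text
time: 21.87
eef_pos: [0.4139, -0.3387, 0.1161]
tcp_rot: [0.787, 0.617, -0.001, 0.0]
contact_force: [-0.8, 1.0, 4.7]
opening: 0.645
```

servo_tool --pt "0.4 0.01 0.04 0 0" --pt "0.4 0.03 0.12 0 0" --pt "0.4 0.06 0.24 0 0" --pt "0.4 0.1 0.4 0 0" --pt "0.4 0.14 0.57 0 0" --pt "0.4 0.18 0.74 0 0" --pt "0.4 0.23 0.91 0 0" --pt "0.4 0.26 1.05 0 0" --pt "0.4 0.29 1.15 0 0" --pt "0.4 0.3 1.2 0 0"

```text
time: 22.7
eef_pos: [0.4262, -0.29, 0.1162]
tcp_rot: [0.787, 0.617, -0.001, 0.0]
contact_force: [-1.7, -3.1, 1.3]
opening: 0.646
```

servo_tool --pt "0.4 0.01 0.04 0 0" --pt "0.4 0.03 0.12 0 0" --pt "0.4 0.06 0.24 0 0" --pt "0.4 0.1 0.4 0 0" --pt "0.4 0.14 0.56 0 0" --pt "0.4 0.18 0.7 0 0" --pt "0.4 0.2 0.82 0 0" --pt "0.4 0.22 0.9 0 0" --pt "0.4 0.23 0.94 0 0" --pt "0.4 0.23 0.94 0 0"

```text
time: 23.53
eef_pos: [0.4355, -0.2518, 0.1162]
tcp_rot: [0.787, 0.617, -0.0, 0.0]
contact_force: [0.1, -1.8, 2.1]
opening: 0.642
```

```bash
cat > g4.py <<'E'
from h import *
import sys
np.set_printoptions(precision=4,suppress=True)
w=shot("wrist");t=shot("top");s=shot("scene");st=ctrl.get_state()
print(st["eef_pos"],st["contact_force"],st["opening"],st["time"])
r=ctrl.landmark_of(w,"board_line");print([(np.round(x["centre"][::-1],1),round(x["conf"],2)) for x in r[:2]],[(np.round(x["centre"][::-1],1),round(x["conf"],2)) for x in ctrl.landmark_of(w,"stand_edge")[:2]])
im=np.zeros((600,800,3),np.uint8)
im[:300,:400]=cv2.resize(w["frame"][0:210,140:420],(400,300),interpolation=cv2.INTER_CUBIC)
im[300:,:400]=cv2.resize(t["frame"][190:250,200:280],(400,300),interpolation=cv2.INTER_CUBIC)
im[:,400:]=cv2.resize(s["frame"][130:250,200:280],(400,600),interpolation=cv2.INTER_CUBIC)
cv2.imwrite("pics/"+sys.argv[1],im[:,:,::-1])
for k,p in (("w",w),("t",t),("s",s)): np.savez(k+".npz",**{a:np.array(p[a]) for a in("frame","K","distortion","extrinsics")})
E
python3 g4.py h1.png
```

```text
[ 0.4355 -0.2517  0.1161] [0.5888 0.2959 3.8799] 0.642752407323264 23.6833
[(array([285.4,   6.5]), 0.16)] []
```

View pics/h1.png

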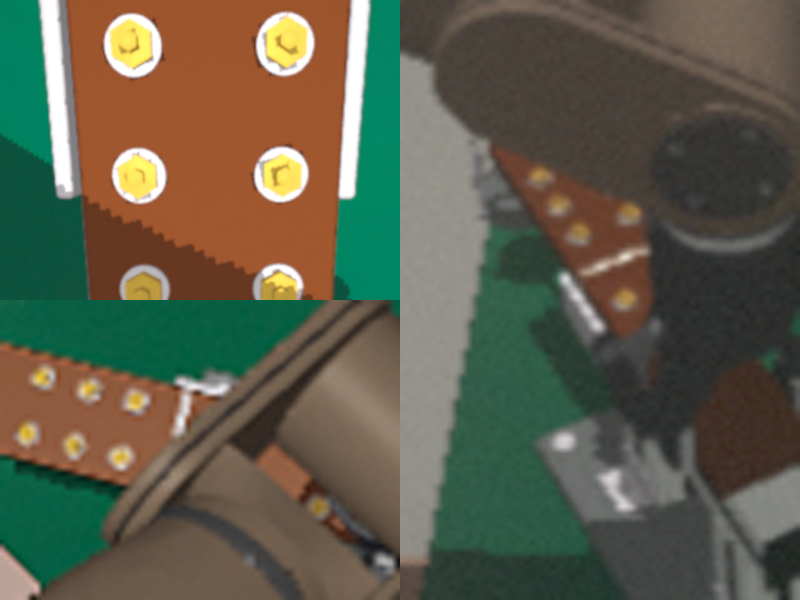

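This shows the board out, with the line nearly level with the cheeks' front ends, the weight hanging, and the cheeks' rear ends in the wrist view at about (185,136) and (384,137). Measuring the residual.

```bash
cat > g5.py <<'E'
from h import *
np.set_printoptions(precision=4,suppress=True)
L=lambda k:dict(np.load(k+".npz"))
w,t,s=L("w"),L("t"),L("s");T=np.array(ctrl.get_state()["eef_pos"])
a=np.radians(76.1);u=np.array([np.cos(a),np.sin(a),0]);v=np.array([-u[1],u[0],0])
def al(p,uv,z):d=atz(p,*uv,z)-T;return np.round([d@u*1000,d@v*1000],1)
print("cheek rear L,R (mm rel TCP)",al(w,(185.5,136),.138),al(w,(383.6,137),.138),"line by TCP ~127")
print("top: line",al(t,(237.2,207.6),.144),al(t,(236,216.4),.144),"cheek front",al(t,(236,207),.138))
print("scene: line",al(s,(237,185),.144),al(s,(249,180),.144),"cheek front",al(s,(232.8,185),.138))
# wrist cheek whites: last white row in columns
g=w["frame"].astype(int);br=(g.min(2)>150)
for c in (181,183,185,187,189,381,383,385,387): 
    r=np.nonzero(br[:200,c])[0];print(c,r.max() if len(r) else None,end="; ")
print()
# rectify top and scene onto the plane, print brightness profiles along u at given side offsets
def prof(p,side,z,lo=90,hi=160,step=2):
    return [int(p["frame"][int(round(q[1])),int(round(q[0]))].min()) for q in [proj(p,T+u*x/1000+v*side/1000+np.array([0,0,z-T[2]])) for x in range(lo,hi,step)]]
print("x",list(range(90,160,2)))
for sd in(-20,-15,-10):print("top line",sd,prof(t,sd,.144))
for sd in(-36,-34,-32,-30):print("top cheek",sd,prof(t,sd,.138))
for sd in(-10,0,10,20):print("sc line",sd,prof(s,sd,.144))
for sd in(30,32,34,36):print("sc cheek",sd,prof(s,sd,.138))
E
python3 g5.py
```

```text
cheek rear L,R (mm rel TCP) [63.4 33.1] [ 63.2 -31.5] line by TCP ~127
top: line [123.2 -28.3] [120.   -5.4] cheek front [127.6 -29.8]
scene: line [121.4  26.2] [122.6  -9.5] cheek front [132.1  34. ]
181 136; 183 137; 185 137; 187 137; 189 137; 381 138; 383 138; 385 138; 387 137; 
x [90, 92, 94, 96, 98, 100, 102, 104, 106, 108, 110, 112, 114, 116, 118, 120, 122, 124, 126, 128, 130, 132, 134, 136, 138, 140, 142, 144, 146, 148, 150, 152, 154, 156, 158]
top line -20 [53, 73, 81, 81, 75, 60, 51, 51, 79, 80, 86, 86, 74, 60, 52, 52, 204, 185, 64, 64, 59, 63, 65, 61, 59, 56, 159, 159, 105, 109, 148, 148, 113, 58, 62]
top line -15 [34, 45, 70, 80, 81, 82, 82, 52, 65, 65, 78, 79, 64, 64, 53, 96, 217, 190, 117, 58, 61, 61, 63, 64, 61, 61, 86, 117, 59, 59, 73, 143, 107, 90, 61]
top line -10 [35, 34, 37, 61, 61, 77, 81, 70, 70, 51, 56, 81, 81, 79, 64, 196, 229, 198, 66, 66, 61, 64, 64, 64, 62, 60, 61, 123, 147, 113, 65, 65, 105, 61, 62]
top cheek -36 [69, 50, 63, 77, 77, 77, 89, 189, 189, 224, 141, 137, 137, 140, 137, 4, 4, 65, 94, 137, 0, 0, 7, 7, 11, 0, 7, 7, 10, 10, 3, 4, 5, 7, 5]
top cheek 
[... 1095 characters left out ...]
76, 76, 53]
sc cheek 30 [77, 56, 122, 68, 68, 77, 77, 52, 112, 63, 63, 79, 79, 56, 113, 80, 80, 82, 82, 66, 103, 103, 62, 62, 54, 54, 46, 44, 46, 46, 41, 41, 41, 47, 44]
sc cheek 32 [152, 152, 122, 188, 125, 125, 163, 163, 112, 182, 120, 120, 167, 167, 113, 184, 125, 125, 136, 136, 103, 192, 112, 112, 54, 59, 44, 44, 47, 47, 41, 46, 46, 47, 50]
sc cheek 34 [152, 194, 188, 188, 169, 169, 163, 200, 182, 182, 173, 173, 167, 205, 184, 184, 172, 172, 136, 194, 194, 192, 174, 108, 108, 59, 52, 48, 48, 48, 48, 46, 43, 50, 50]
sc cheek 36 [127, 194, 164, 180, 180, 162, 162, 200, 161, 179, 179, 160, 160, 205, 170, 180, 180, 156, 156, 194, 162, 174, 174, 60, 60, 52, 52, 46, 46, 48, 44, 44, 43, 44, 44]
```

```bash
cat > g6.py <<'E'
from h import *
np.set_printoptions(precision=1,suppress=True)
w=dict(np.load("w.npz"));T1=np.array(ctrl.get_state()["eef_pos"])
a=np.radians(76.1);u=np.array([np.cos(a),np.sin(a),0]);v=np.array([-u[1],u[0],0])
T0=np.array([.4132,-.3335,.2284]);G=np.array([.4139,-.3387,.1161])
w0=dict(w);E=w["extrinsics"].copy();E[:3,3]+=T0-T1;w0["extrinsics"]=E;w0["frame"]=cv2.imread("pics/f5.png")[:420,:560,::-1].copy()
def terms(p,T,zz):
    f=p["frame"].astype(int);m=((f[:,:,0]>150)&(f[:,:,2]<90)&(f[:,:,1]>110)).astype(np.uint8);m[:, :215]=0;m[:,350:]=0;m[215:]=0
    n,_,st,c=cv2.connectedComponentsWithStats(cv2.morphologyEx(m,cv2.MORPH_CLOSE,np.ones((7,7))))
    for i in range(1,n):
        if st[i,4]>40:
            d=atz(p,*c[i],zz)-T;print(c[i],st[i,4],"along",d@u*1000,"side",d@v*1000)
for zz in(.150,):
    print("before (rel grip TCP)");terms(w0,G,zz);print("now");terms(w,T1,zz)
E
python3 g6.py
```

```text
before (rel grip TCP)
[262.5  65.9] 124 along 96.79441453410874 side 16.107742535964903
[315.2  66. ] 127 along 96.7769026933348 side -13.539816144393114
[263.6 111.5] 110 along 71.99495844363756 side 15.963484945009323
[314.1 111.3] 105 along 72.15444030321015 side -13.499655797716015
[313.8 153. ] 90 along 47.83603115345949 side -13.839835873577648
now
[231.1  31.6] 134 along 92.54728062452187 side 15.12815456196927
[338.5  33.2] 165 along 92.200395962481 side -14.040042669663949
[334.3 121.5] 115 along 68.85931919460346 side -13.793138322432059
[240.1 203.5] 480 along 43.99537533531784 side 14.495801010113034
[334.5 203.4] 464 along 44.0702848986047 side -14.829277493969323
```

Terminal tracking shows the board slipped about 4 mm back in the grip, and all three views now agree the line is about 10 mm short. Sliding 10 mm more with a firmer grip.

servo_tool --pt "0.4 0 0 0 0" --pt "0.4 0 0 0 0" --pt "0.4 0.01 0.03 0 0" --pt "0.4 0.02 0.08 0 0" --pt "0.4 0.03 0.13 0 0" --pt "0.4 0.04 0.18 0 0" --pt "0.4 0.05 0.22 0 0" --pt "0.4 0.06 0.25 0 0" --pt "0.4 0.06 0.25 0 0" --pt "0.4 0.06 0.25 0 0" --grip_force 90

```text
time: 24.62
eef_pos: [0.438, -0.2416, 0.1163]
tcp_rot: [0.787, 0.617, 0.0, -0.0]
contact_force: [-0.7, -3.5, 3.3]
opening: 0.635
```

```bash
python3 g4.py h2.png; python3 g6.py | sed -n '/now/,$p'; python3 g5.py | grep -v '^top: \|^scene: '
```

```text
[ 0.438  -0.2416  0.1163] [-0.5329 -4.1687  5.0148] 0.6362913238275459 24.7667
[] []
now
[340.8  30.7] 374 along 92.80929932188742 side -14.665713383156557
[229.2  31.8] 412 along 92.4947762178873 side 15.653194395796582
[337.7 124.9] 341 along 67.85180696705967 side -14.83284128955441
[233.4 125.4] 263 along 67.65299925998798 side 15.600635140153024
[240.  203.6] 478 along 43.874867822473625 side 14.560296854564378
[334.4 203. ] 480 along 44.111074857214525 side -14.799485154481982
cheek rear L,R (mm rel TCP) [63.4 33.1] [ 63.1 -31.6] line by TCP ~127
181 151; 183 166; 185 168; 187 168; 189 168; 381 169; 383 169; 385 167; 387 144; 
x [90, 92, 94, 96, 98, 100, 102, 104, 106, 108, 110, 112, 114, 116, 118, 120, 122, 124, 126, 128, 130, 132, 134, 136, 138, 140, 142, 144, 146, 148, 150, 152, 154, 156, 158]
top line -20 [32, 55, 81, 81, 82, 76, 57, 57, 69, 80, 82, 82, 85, 61, 48, 48, 230, 197, 52, 52, 61, 61, 62, 60, 61, 58, 150, 150, 107, 97, 97, 149, 114, 59, 59]
top line -15 [34, 34, 55, 74, 81, 81, 81, 58, 48, 48, 67, 79, 76, 76, 65, 106, 210, 188, 115, 59, 63, 63, 64, 62, 60, 60, 137
[... 1383 characters left out ...]
8, 78, 96, 96, 77, 81, 81, 65]
sc cheek 30 [79, 79, 59, 114, 67, 67, 88, 88, 56, 126, 69, 69, 69, 69, 52, 113, 73, 73, 62, 62, 52, 52, 54, 41, 41, 47, 47, 47, 49, 43, 43, 43, 43, 48, 47]
sc cheek 32 [79, 163, 114, 114, 134, 134, 134, 167, 167, 126, 188, 124, 124, 134, 134, 113, 195, 118, 118, 60, 60, 54, 54, 55, 55, 47, 49, 49, 49, 42, 42, 42, 51, 51, 47]
sc cheek 34 [150, 163, 198, 183, 183, 177, 177, 167, 205, 188, 188, 169, 169, 134, 190, 195, 195, 106, 106, 60, 52, 52, 51, 51, 49, 49, 49, 45, 50, 50, 46, 46, 51, 45, 47]
sc cheek 36 [153, 153, 198, 164, 179, 179, 162, 162, 205, 170, 178, 178, 157, 157, 190, 160, 173, 173, 60, 60, 52, 51, 51, 51, 49, 45, 45, 45, 44, 44, 44, 45, 45, 45, 46]
```

The line and cheek fronts now agree within about 1–2 mm in all views, with no further slip. Last checks: weight hanging still, bystanders and small weight in place.

```bash
cat > k.py <<'E'
from h import *
np.set_printoptions(precision=4,suppress=True)
prev=None
for i in range(6):
    t=shot("top");s=shot("scene");f=s["frame"].astype(int)[130:200,200:245]
    if prev is not None:print("scene change",np.abs(f-prev).mean().round(2),end=" ")
    prev=f
print()
w=dict(np.load("w.npz"))
a=np.radians(76.1);u=np.array([np.cos(a),np.sin(a),0]);T=np.array(ctrl.get_state()["eef_pos"])
line=T+u*.123;seat=line+u*.161;seat[2]=.125;print("expected seat",seat,"px t,s",proj(t,seat),proj(s,seat),"mid px",proj(s,seat-[0,0,.04]),proj(t,seat-[0,0,.04]))
for n in("hook_seat","large_weight_bar","large_weight_mid","small_weight_mid","mug","lamp_holder","decade_box","transformer","solder_reel"):
    for k,p in(("t",t),("s",s)):print(n,k,[(np.round(r["centre"][::-1],0),round(r["conf"],2)) for r in ctrl.landmark_of(p,n)[:5]])
st=ctrl.get_state();print(st["eef_pos"],st["contact_force"],st["opening"],st["time"])
E
python3 k.py
```

```text
scene change 2.05 scene change 2.01 scene change 2.04 scene change 2.01 scene change 2.0 
expected seat [0.5063 0.034  0.125 ] px t,s [172.8321 202.8135] [220.3088 148.2413] mid px [221.7399 158.3831] [176.4356 205.357 ]
hook_seat t [(array([175., 203.]), 0.87)]
hook_seat s [(array([333., 271.]), 0.69), (array([366., 297.]), 0.64)]
large_weight_bar t [(array([278., 291.]), 0.73), (array([312., 285.]), 0.63), (array([305., 176.]), 0.58), (array([172., 200.]), 0.44), (array([239., 216.]), 0.15)]
large_weight_bar s [(array([214., 252.]), 0.67), (array([328., 206.]), 0.65), (array([240., 278.]), 0.54)]
large_weight_mid t [(array([276., 289.]), 0.63), (array([312., 287.]), 0.53), (array([302., 176.]), 0.48), (array([176., 205.]), 0.46)]
large_weight_mid s [(array([220., 266.]), 0.91), (array([324., 217.]), 0.72), (array([222., 158.]), 0.68), (array([242., 288.]), 0.53)]
small_weight_mid t [(array([255., 164.]), 0.61)]
small_weight_mid s [(array([300., 189.]), 0.5)]
mug t [(array([158., 176.]), 0.64)]
mug s [(array([366., 299.]), 0.47), (array([334., 270.]), 0.33)]
lamp_holder t [(array([428., 243.]), 0.94)]
lamp_holder s [(array([383., 356.]), 0.94)]
decade_box t [(array([381., 210.]), 0.63)]
decade_box s [(array([368., 296.]), 0.61)]
transformer t [(array([338., 209.]), 0.53)]
transformer s [(array([332., 270.]), 0.64)]
solder_reel t [(array([187., 145.]), 0.82), (array([163., 176.]), 0.63)]
solder_reel s []
[ 0.438  -0.2416  0.1163] [ 0.0615 -2.1961  5.5913] 0.639209513360295 26.3667
```

```bash
python3 -c "
from plant import ctrl
print(ctrl.sign_off())"
```

```text
the job is handed in; nothing more can be done
None
```

I hung the large steel weight on the hook and let go of it while the board was still drawn back. Then I slid the board out and handed the job in at about 26 s with the arm still gripping the tail at 90 N.

**Line position:** my last measurements put the line within about 1–2 mm of the stand's front edge, taking the front ends of the guide cheeks as that edge. On the first slide the board slipped about 4 mm back in the grip, so TCP travel and the pictures disagreed. I tightened the grip and slid the last 10 mm; there was no further slip.

**Board:** the tool force was about 5.6 N upward, so the gripper is pressing the tail down. I took that and the steady tool height as the sign that the board is flat; I did not measure its tilt directly.

**Weight:** detected within about 1–3 pixels of where it should hang in both the top and scene views. Six frames in a row showed no change beyond picture noise.

**Bystanders and small weight:** all were detected at their starting places in the top view to within a few pixels. In the scene view the mug and solder reel were not usefully detected at the end, so those two rest on the top view alone.

I had used all 12 picture views by the end, so the checks after the final 10 mm slide are numerical only.

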